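# Hang the keyhole plates of the alternator test bench

## Task

Take the lid off the steel tin by its knob and lay it flat on the bench. Then take every keyhole plate out of the tin and hang each on a screw of its own on the green panel, head through the round hole and the plate slid down so that it hangs upright with the screw at the top of the narrow slot. When all the plates hang, put the lid back squarely on the tin; leave the other things on the bench where they are.

Things in the scene. Friction and masses are not known exactly. Their poses are not given: they have to be found in the camera images.
- tin: Fixed open-topped steel tin, outer 202 (x) x 106 (y) x 155 mm high, walls and floor 3 mm. Origin: centre of its underside, z up. Inside, three upright grooves 11 mm wide at x = -58, 0, +58 mm, between fences that end 103 mm above the underside; each holds at most one plate on edge, broad faces looking along the tin's x.
- lid_knob (a point): Centre of the black knob on the tin's loose steel lid (250 g, starts on the tin). Knob: block 40 (lid's x) x 24 (y) x 24 mm high. Its centre is 22 mm above the lid's flat top and 37 mm above the skirt's lower edge, so 37 mm above the bench when the lid lies on it. z up. At the start a patch of bench 130 (x) x 230 mm (y) centred at world x 0.66, y -0.03 is clear.
- lid_top (a point): Centre of the lid's flat top, axes as the lid. Lid 216 (x) x 120 mm (y), skirt 12 mm deep that goes round the outside of the tin's rim with 4 mm of play a side. Seated, its x lies along the tin's x (either way round) and the knob centre is above the tin's origin, 180 mm over the underside (lid top 158 mm).
- panel: Fixed upright green panel, 330 mm wide (y), 129 mm high, 12 mm thick. Origin: at the bench, middle of its front face's plane; x points out of the front face (roughly away from the robot), z up. Behind it a flat foot 75 mm deep. Three screws stick out of the front face along +x, 115 mm above the bench, at y = -110, 0, +110 mm.
- screw0 (a point): Middle of the free shank of the panel's screw at y = -110 mm, 6.5 mm in front of the face, axes as the panel. Shank 7 mm thick, 13 mm long; then a round head 17 mm across, 5 mm thick (13 to 18 mm in front of the face).
- screw1 (a point): Middle of the free shank of the panel's screw at y = 0 mm, 6.5 mm in front of the face, axes as the panel. Shank 7 mm thick, 13 mm long; then a round head 17 mm across, 5 mm thick (13 to 18 mm in front of the face).
- screw2 (a point): Middle of the free shank of the panel's screw at y = 110 mm, 6.5 mm in front of the face, axes as the panel. Shank 7 mm thick, 13 mm long; then a round head 17 mm across, 5 mm thick (13 to 18 mm in front of the face).
- plate0_grip (a point): Middle of the upper tongue of keyhole plate 0 (None if absent), 16 mm below the top edge, 129 mm above the bottom. Aluminium, about 220 g, 8 mm thick (x), same on both faces: body 80 mm wide (y), 95 mm high (z up), topped by a tongue 34 mm wide, 50 mm high. Starts on edge in the tin's groove at x = -58 mm, with a few mm of play, bottom 3 mm above the tin's underside.
- plate0_seat (a point): Where the shank rests in plate 0 when hung (None if absent): on the middle line, mid-thickness, 50 mm below the grip point, 79 mm above the bottom edge. Keyhole: round hole 28 mm across centred 32 mm below this point; from it a slot 11 mm wide runs straight up and ends 3.5 mm above this point. Axes as the plate.
- plate1_grip (a point): Middle of the upper tongue of keyhole plate 1 (None if absent), 16 mm below the top edge, 129 mm above the bottom. Aluminium, about 220 g, 8 mm thick (x), same on both faces: body 80 mm wide (y), 95 mm high (z up), topped by a tongue 34 mm wide, 50 mm high. Starts on edge in the tin's groove at x = 0 mm, with a few mm of play, bottom 3 mm above the tin's underside.
- plate1_seat (a point): Where the shank rests in plate 1 when hung (None if absent): on the middle line, mid-thickness, 50 mm below the grip point, 79 mm above the bottom edge. Keyhole: round hole 28 mm across centred 32 mm below this point; from it a slot 11 mm wide runs straight up and ends 3.5 mm above this point. Axes as the plate.
- plate2_grip (a point): Middle of the upper tongue of keyhole plate 2 (None if absent), 16 mm below the top edge, 129 mm above the bottom. Aluminium, about 220 g, 8 mm thick (x), same on both faces: body 80 mm wide (y), 95 mm high (z up), topped by a tongue 34 mm wide, 50 mm high. Starts on edge in the tin's groove at x = 58 mm, with a few mm of play, bottom 3 mm above the tin's underside.
- plate2_seat (a point): Where the shank rests in plate 2 when hung (None if absent): on the middle line, mid-thickness, 50 mm below the grip point, 79 mm above the bottom edge. Keyhole: round hole 28 mm across centred 32 mm below this point; from it a slot 11 mm wide runs straight up and ends 3.5 mm above this point. Axes as the plate.
- pulley: Bystander, loose: steel belt pulley, 64 mm across, 34 mm high. Origin at the centre of its underside or near its middle. Leave alone.
- bearing: Bystander, loose: steel ball-bearing ring, 48 mm across, 16 mm high. Origin at the centre of its underside or near its middle. Leave alone.
- wrench: Bystander, loose: open-ended wrench. Origin at the centre of its underside or near its middle. Leave alone.
- driver: Bystander, loose: screwdriver. Origin at the centre of its underside or near its middle. Leave alone.
- spray: Bystander, loose: spray can, 54 mm across, 150 mm high. Origin at the centre of its underside or near its middle. Leave alone.
- jar: Bystander, loose: glass jar, 56 mm across, 75 mm high. Origin at the centre of its underside or near its middle. Leave alone.
- slipring: Bystander, loose: copper slip-ring, 34 mm across, 50 mm high. Origin at the centre of its underside or near its middle. Leave alone.
Not all that is in view belongs to the job. Leave any brown look-alike of the tin alone.

How it is judged:
By the outcome, as a careful person would: the job done as asked, in the order asked, and still so for the second after the job is handed in, with the robot touching nothing.
Of plate0, plate1, plate2 only 2 to 3 are there at a start; the rules pass over those that are not, and their reading is None.
At some moment in a run one of lid may be knocked a few centimetres aside while the robot is not near it.
It also fails if it takes over 210 s, if anything falls off the work surface, if the arm or the gripper's body presses on something with over 40 N, if the wrist force passes 120 N, or if a joint passes its speed limit or range.

## Robot

A 7-joint arm with a two-finger parallel gripper is mounted at the origin on the work surface. World frame = base frame: x ahead of the robot, y to its left, z up, the work surface at z = 0. Lengths are in m, angles in degrees, forces in N, time in s.
With the tool pointing down it reaches from about 0.4 to 0.75 m from the base axis. Payload 19.5 kg.
Tool frame: the origin (TCP) lies midway between the tips of the shut fingers; the grasp point (between the pads) lies 19 mm behind it; z points along the fingers, y is the line along which they close (so a half turn about z gives the same grasp; the last joint's range is limited). The gripper opens to 85 mm and grips with 20 to 120 N. Pads are 22 mm wide; open, the fingers measure 114 mm over their backs; the gripper's body (76 mm by 85 mm) begins 54 mm behind the grasp point. The pads swing forward as they close: fully open they stand 13 mm farther back than shut.
Start: joints at [74.158, 40.479, -1.581, 85.061, 1.261, 54.483, -4.326], TCP at [0.134, -0.559, 0.231] pointing down, gripper open.
Joint ranges: [-155.06, 155.06], [-18.47, 123.98], [-90, 86.84], [0, 140.48], [-83.41, 263.41], [0, 116], [-161.91, 161.91]. Speed limits (degrees/s): [108.29, 108.29, 147.25, 147.25, 172.46, 172.46, 172.46].

## Interface

Orientations are given as [roll, pitch, yaw] about the fixed x, y, z axes, in that order (R = Rz(yaw) Ry(pitch) Rx(roll)).
In Python, from plant import r gives the robot as it stands. The module is installed in compiled form; this text tells all that it offers.
- The arm moves only by the shell command python3 -m inch 'ROWS' [FORCE]. ROWS is JSON, a list of rows, each an object with "grip": the closure, from 0 (fully open) to 1 (shut); "slide": the shift along the world's x, y, z in units of 30 mm (1.0 is 30 mm), a list of three; "turn": the turn about the world's z in units of 6 degrees (1.0 is 6 degrees). In form: [{"grip": grip, "slide": [dx, dy, dz], "turn": turn}, ...]. A call has 1 to 20 rows; each row is the pose to reach, as a shift and turn from the pose commanded when the call began; what a row does not reach only later rows make up. A row lasts 1/10 s, in which the tool goes at most 50 mm and 8.59 degrees, less where a joint would pass 70% of its speed; a pose out of reach is approached as far as the arm can. A call with a gripper value outside its range is refused whole. The fingers move at their own pace and stop on an object; FORCE is the grip in N (left out, the last holds). Time passes only in rows, so rows that repeat a pose let the fingers close. It gives the time, the measured TCP pose, the force, the opening and the grip force at its end, in the units of the state.
- r.get_obs(): the state, without advancing time (a new reading comes with each control period).
- r.capture(name): name is "scene" or "top"; returns the picture (384x512x3 uint8, red, green, blue); there is no depth.
- r.camera_info(name): a dict with "mtx" (3x3 intrinsics, pixels), "R" (3x3) and "t" (3): a world point X has camera coordinates R X + t. Camera axes: x right, y down, z forward; pixel columns grow to the right and rows downward; lengths in m; the calibration is good to about 2 mm. A picture is of the moment at which its call begins. camera_info takes no time and is no camera call.
- r.sign_off(): hands the job in; it is judged then, once.
Trained networks look in the newest picture that a camera, given by its name, has taken for a name from the list of things; names that differ only in an ending like _2 or _b are one class to them, and where a whole thing is asked for, a point or a joint stands for the part that bears it (a point fixed in the world has none). Each returns a list of dicts, best first, with "confidence" (0 to 1); they miss things now and then, are a little off and sometimes report something else, mostly with a low value. They report only what shows in the picture. A call takes as long as a camera call. They do not tell look-alikes from the thing itself.
- r.find_in(camera, target): "bbox" ([centre column, centre row, width, height] in pixels, round what is visible of it).
- r.trace(camera, target): "pixels" (384x512 bool, what is visible of it) and "bbox" ([centre column, centre row, width, height] in pixels, round what is visible of it).
The state is a dict: "time": time; "joint_positions": joint angles; "dq": joint speeds; "joint_efforts": joint torques, N m; "tcp_pos": TCP position; "tool_rot": TCP orientation; "force": force on the tool from outside, world axes, zero at the start; "moment": the same for the moment, N m; "finger_gap": finger opening in m; "finger_force": force on a finger pad.
Only numpy, scipy, OpenCV 4.12 (cv2) and the standard library are available. Lean on these libraries where they do the work, as an engineer would, in place of code of your own. Each camera call takes 0.05 s, during which the arm holds its last target. There are 200 camera calls.

## Working session

There is one attempt and no reset: what is moved stays moved. The work goes in short steps, Python scripts to look and compute and a shell command to move; the robot and the scene stay as the last step left them, time stands still between calls to the robot, and variables do not carry over. Pictures are saved under pics/ and viewed, at most 14 in all, crops included, and the job is handed in when it is done.

```bash
mkdir -p pics
cat > h.py <<'E'
from plant import r
import numpy as np, cv2
def snap(c,n,s=1.5):
    im=np.array(r.capture(c)); cv2.imwrite(f'pics/{n}.png',cv2.resize(im[:,:,::-1],None,fx=s,fy=s)); return im
def ci(c):
    i=r.camera_info(c); return np.array(i['mtx']),np.array(i['R']),np.array(i['t'])
def ray(c,px):
    K,R,t=ci(c); d=R.T@np.linalg.solve(K,np.array([px[0],px[1],1.])); return -R.T@t,d
def onz(c,px,z):
    o,d=ray(c,px); return o+d*(z-o[2])/d[2]
def tri(p1,p2,c1='scene',c2='top'):
    o1,d1=ray(c1,p1);o2,d2=ray(c2,p2); s=np.linalg.lstsq(np.c_[d1,-d2],o2-o1,rcond=None)[0]
    a=o1+d1*s[0];b=o2+d2*s[1]; return (a+b)/2,np.linalg.norm(a-b)
def proj(c,X):
    K,R,t=ci(c); p=K@(R@np.array(X)+t); return p[:2]/p[2]
E
python3 - <<'E'
from h import *
np.set_printoptions(precision=4,suppress=True)
a=snap('scene','s0');b=snap('top','t0')
cv2.imwrite('pics/both0.png',np.hstack([a,b])[:,:,::-1])
for c in ('scene','top'):
    K,R,t=ci(c);print(c,K[0,0],-R.T@t,R[2])
    for n in ('tin','lid_knob','lid_top','panel','screw0','screw1','screw2','plate0_grip'):
        print(n,[(np.round(d['bbox'],1),round(d['confidence'],2)) for d in r.find_in(c,n)[:4]])
o=r.get_obs();print(o['tcp_pos'],o['tool_rot'],o['finger_gap'],o['time'],o['force'])
E
```

```text
scene 349.70265536542604 [0.8421 0.2803 0.9192] [-0.4086 -0.3515 -0.8423]
tin [(array([352. , 325.5,  50.2,  35. ]), 0.89), (array([430.4, 203.2,  89.2,  95.5]), 0.7)]
lid_knob [(array([373.6, 279.7,  82.1, 104.4]), 0.91)]
lid_top [(array([373.8, 280.4,  79.3, 104.3]), 0.7), (array([245.8, 189.9, 102.7,  78.1]), 0.41)]
panel [(array([248.2, 187.5, 105.1,  84. ]), 0.81)]
screw0 [(array([245.6, 187.9, 103.1,  82.8]), 0.59)]
screw1 [(array([245.6, 187.9, 103.1,  82.8]), 0.59)]
screw2 [(array([245.6, 187.9, 103.1,  82.8]), 0.59)]
plate0_grip []
top 402.4548703091439 [ 0.3425 -0.0544  1.2527] [ 0.1091  0.0279 -0.9936]
tin [(array([140.8, 313.8,  53. ,  82.9]), 0.81), (array([169.1, 200.2,  22.6,  70.2]), 0.76)]
lid_knob [(array([140.6, 198.3,  62.2,  85.6]), 0.96)]
lid_top [(array([143.2, 197.4,  60.7,  84.5]), 0.88)]
panel [(array([293.8, 212.1, 115.6,  40.9]), 0.73), (array([142.1, 198.4,  59.4,  84.7]), 0.68)]
screw0 [(array([293.2, 209.4, 115.7,  43.5]), 0.73)]
screw1 [(array([293.2, 209.4, 115.7,  43.5]), 0.73)]
screw2 [(array([293.2, 209.4, 115.7,  43.5]), 0.73)]
plate0_grip []
[ 0.1338 -0.5592  0.2313] [-179.9948   -0.001    13.453 ] 0.08523283891732046 0.9 [-0.0938  0.5535  0.9187]
```

View pics/s0.png

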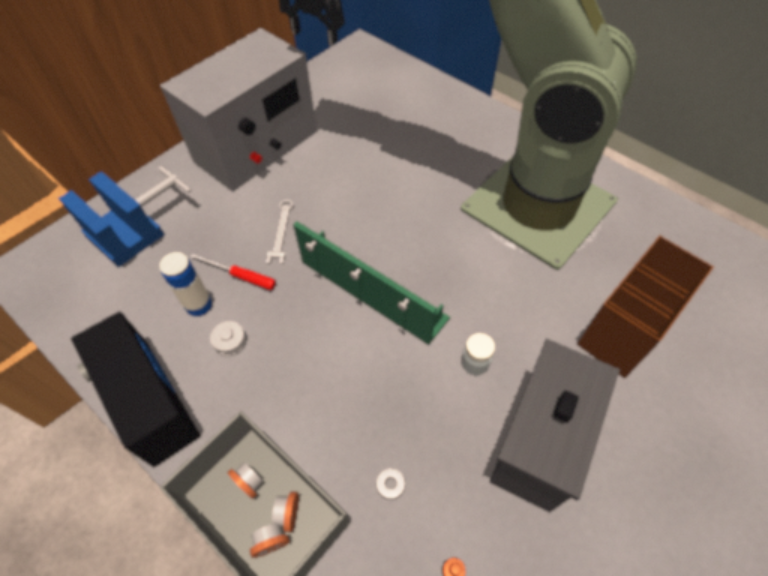

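View pics/t0.png

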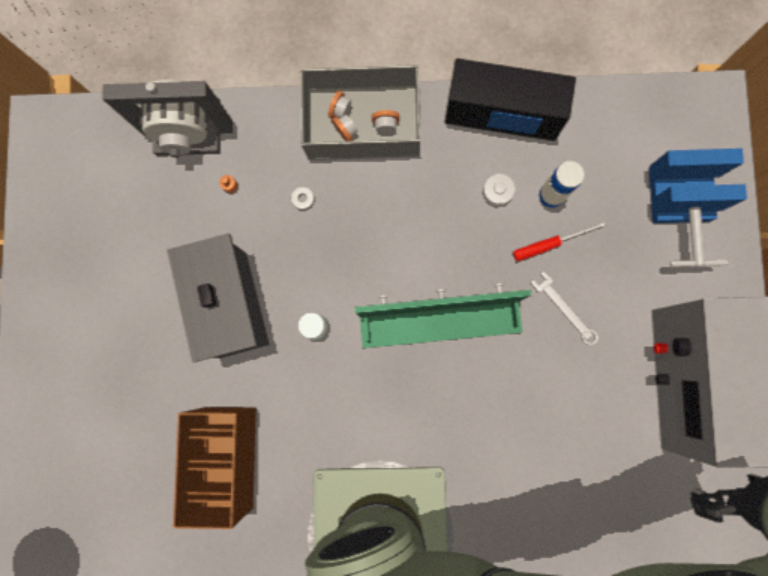

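The scene view (1.5x) shows the tin and lid at about (560,420) with the knob at (566,406), and the panel screws at (311,245), (355,273) and (404,303). In the top view the lid is at (210,297), the knob at (207,295), and the screws at (383,298), (441,293) and (499,287). The clear patch is ahead of the panel.

Run:
```python
from h import *
a=cv2.imread('pics/s0.png');b=cv2.imread('pics/t0.png')
a=cv2.resize(a,(512,384),interpolation=cv2.INTER_AREA);b=cv2.resize(b,(512,384),interpolation=cv2.INTER_AREA)
a=np.array(r.capture('scene'))[:,:,::-1];b=np.array(r.capture('top'))[:,:,::-1]
f=lambda im,x,y,w,h,W,H:cv2.resize(im[y:y+h,x:x+w],(W,H),interpolation=cv2.INTER_CUBIC)
L=f(a,320,220,100,125,320,400);T=f(b,105,150,80,100,320,400)
S=f(a,190,145,110,85,440,340);U=f(b,235,180,125,60,500,240)
c=np.zeros((600,800,3),np.uint8)
c[:400,:320]=L[:400];c[:340,330:770]=S
c[350:590,300:800]=U
cv2.imwrite('pics/z1.png',c)
d=np.zeros((400,320,3),np.uint8);cv2.imwrite('pics/z2.png',T)
```

```text
(no output)
```

View pics/z1.png

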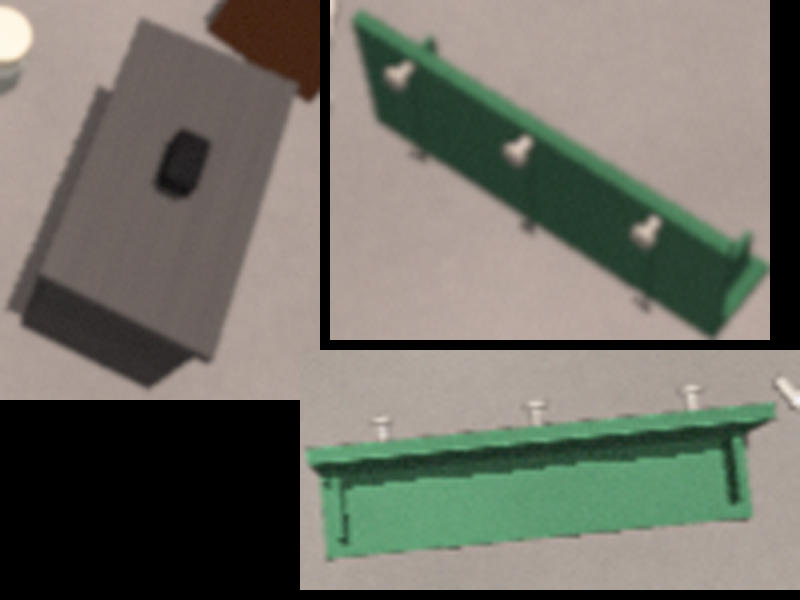

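View pics/z2.png

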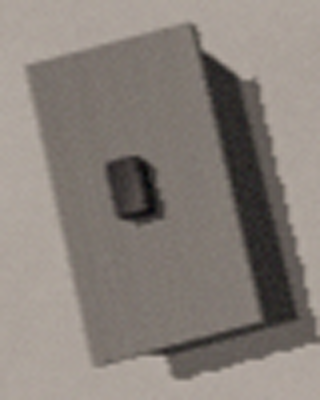

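The crops resolve the lid corners and knob in both views, and the screw heads at scene crop (397,76), (516,153), (643,234) and top crop (692,390), (537,406), (381,421). I'll triangulate these.

Run:
```python
from h import *
np.set_printoptions(precision=4,suppress=True)
l=lambda x,y:(320+(x)/3.2-.0,220+y/3.2); t=lambda x,y:(105+x/4,150+y/4)
s=lambda x,y:(190+(x-330)/4,145+y/4); u=lambda x,y:(235+(x-300)/4,180+(y-350)/4)
P=[tri(l(*a),t(*b)) for a,b in [((40,275),(190,24)),((211,360),(26,65)),((298,88),(94,365)),((140,20),(264,322))]]
for p in P: print(p)
A=[p[0] for p in P]; m=np.mean(A,0); d=(A[0]+A[1]-A[2]-A[3])/2; print('lid c',m,d,np.degrees(np.arctan2(d[1],d[0])))
w=(A[1]+A[2]-A[0]-A[3])/2; print(w,np.degrees(np.arctan2(-w[0],w[1])))
print('lid on z=.158', [onz('top',t(*b),.155)for b in ((190,24),(26,65),(94,365),(264,322))])
print('knob',tri(l(186,158),t(128,186)))
for a,b in [((397,76),(692,390)),((516,153),(537,406)),((643,234),(381,421))]: print('head',tri(s(*a),u(*b)), onz('top',u(*b),.115))
# panel top edge front corners top: (775,405)?,(308,450)
print('panel edge',onz('top',u(775,405),.129),onz('top',u(308,450),.129))
```

```text
(array([0.5881, 0.265 , 0.1495]), np.float64(0.0004625494694733453))
(array([0.5614, 0.3797, 0.1529]), np.float64(0.0005079933432998047))
(array([0.3507, 0.3305, 0.1509]), np.float64(0.0024204633753613872))
(array([0.3779, 0.2124, 0.1495]), np.float64(0.0006720623114675157))
lid c [0.4695 0.2969 0.1507] [0.2104 0.0509 0.001 ] 13.591465695922906
[-0.0269  0.1165  0.0024] 13.028897363113945
lid on z=.158 [array([0.587 , 0.2632, 0.155 ]), array([0.561 , 0.3787, 0.155 ]), array([0.3512, 0.3279, 0.155 ]), array([0.3779, 0.2108, 0.155 ])]
knob (array([0.47  , 0.2958, 0.1864]), np.float64(0.0008158739325713973))
head (array([ 0.4823, -0.2405,  0.1153]), np.float64(0.0025227879023807295)) [ 0.4832 -0.2416  0.115 ]
head (array([ 0.4741, -0.1309,  0.1133]), np.float64(0.002265202983841654)) [ 0.4746 -0.1317  0.115 ]
head (array([ 0.4664, -0.0204,  0.1149]), np.float64(0.0007253783347719668)) [ 0.4666 -0.0207  0.115 ]
panel edge [ 0.4694 -0.2964  0.129 ] [0.4459 0.0306 0.129 ]
```

```bash
python3 -m inch '[{"grip":0,"slide":[7.2,6,1],"turn":0},{"grip":0,"slide":[7.2,6,1],"turn":0},{"grip":0,"slide":[7.2,6,1],"turn":0},{"grip":0,"slide":[7.2,6,1],"turn":0},{"grip":0,"slide":[7.2,6,1],"turn":0},{"grip":0,"slide":[7.2,6,1],"turn":0},{"grip":0,"slide":[10.5,18.6,1],"turn":0},{"grip":0,"slide":[10.5,18.6,1],"turn":0},{"grip":0,"slide":[10.5,18.6,1],"turn":0},{"grip":0,"slide":[10.5,18.6,1],"turn":0},{"grip":0,"slide":[10.5,18.6,1],"turn":0},{"grip":0,"slide":[10.5,18.6,1],"turn":0},{"grip":0,"slide":[10.5,18.6,1],"turn":0},{"grip":0,"slide":[10.5,18.6,1],"turn":0}]'
```

```text
time: 2.4
tcp_pos: [0.4491, 0.0016, 0.2614]
tool_rot: [-180.0, -0.0, 13.5]
force: [1.1, -0.5, 0.6]
finger_gap: 0.0854
finger_force: 0.0
```

```bash
python3 -m inch '[{"grip":0,"slide":[0.69,9.81,-0.1],"turn":0},{"grip":0,"slide":[0.69,9.81,-0.1],"turn":0},{"grip":0,"slide":[0.69,9.81,-0.1],"turn":0},{"grip":0,"slide":[0.69,9.81,-0.1],"turn":0},{"grip":0,"slide":[0.69,9.81,-0.1],"turn":0},{"grip":0,"slide":[0.69,9.81,-0.1],"turn":0},{"grip":0,"slide":[0.69,9.81,-0.5],"turn":0},{"grip":0,"slide":[0.69,9.81,-0.5],"turn":0}]' 20
python3 - <<'E'
from h import *
a=snap('scene','s1');b=snap('top','t1')
f=lambda im,x,y,w,h,W,H:cv2.resize(im[y:y+h,x:x+w],(W,H),interpolation=cv2.INTER_CUBIC)
cv2.imwrite('pics/z3.png',np.hstack([f(a,310,200,130,150,390,450),f(b,95,140,130,150,390,450)])[:,:,::-1])
E
```

```text
time: 3.2
tcp_pos: [0.4688, 0.2935, 0.245]
tool_rot: [180.0, 0.1, 13.5]
force: [-0.3, -0.9, 0.3]
finger_gap: 0.0854
finger_force: 0.0
```

View pics/z3.png

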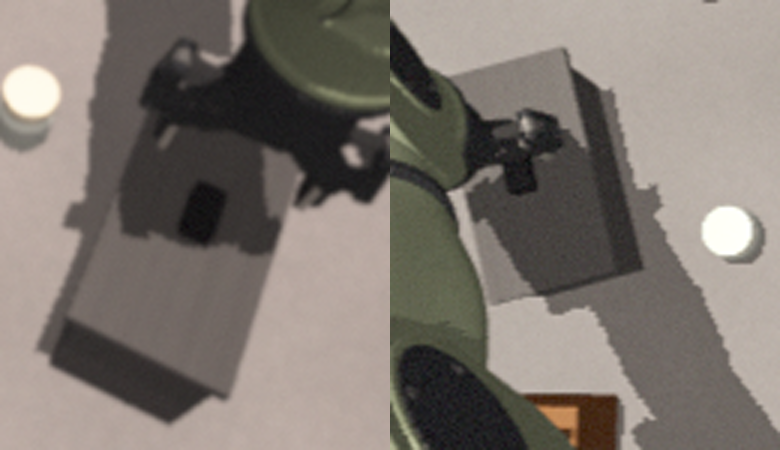

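The lid hasn't moved (scene corner still at about (386,332)) and the gripper is straddling the knob. I'll descend and grip it.

```bash
python3 -m inch '[{"grip":0,"slide":[0,0.05,-1.2],"turn":0},{"grip":0,"slide":[0,0.05,-2.0],"turn":0},{"grip":0,"slide":[0,0.05,-2.6],"turn":0},{"grip":0,"slide":[0,0.05,-2.6],"turn":0},{"grip":0.6,"slide":[0,0.05,-2.6],"turn":0},{"grip":1,"slide":[0,0.05,-2.6],"turn":0},{"grip":1,"slide":[0,0.05,-2.6],"turn":0},{"grip":1,"slide":[0,0.05,-2.6],"turn":0},{"grip":1,"slide":[0,0.05,-2.6],"turn":0},{"grip":1,"slide":[0,0.05,-2.6],"turn":0}]' 60
```

```text
time: 4.3
tcp_pos: [0.4696, 0.2949, 0.169]
tool_rot: [-180.0, -0.1, 13.5]
force: [-1.3, 0.0, 10.3]
finger_gap: 0.0229
finger_force: 60.3
```

```bash
python3 -m inch '[{"grip":1,"slide":[0,0,0.3],"turn":0},{"grip":1,"slide":[0,0,0.8],"turn":0},{"grip":1,"slide":[0,0,1.6],"turn":0},{"grip":1,"slide":[0,0,2.6],"turn":0},{"grip":1,"slide":[0,0,2.6],"turn":0}]'
python3 - <<'E'
from h import *
a=np.array(r.capture('scene'));b=np.array(r.capture('top'))
f=lambda im,x,y,w,h,W,H:cv2.resize(im[y:y+h,x:x+w],(W,H),interpolation=cv2.INTER_CUBIC)
cv2.imwrite('pics/z4.png',np.hstack([f(a,310,200,130,150,390,450),f(b,95,140,130,150,390,450)])[:,:,::-1])
E
```

```text
time: 4.8
tcp_pos: [0.4704, 0.295, 0.2499]
tool_rot: [-179.9, -0.3, 13.4]
force: [-0.3, -0.1, -4.1]
finger_gap: 0.0228
finger_force: 59.5
```

View pics/z4.png

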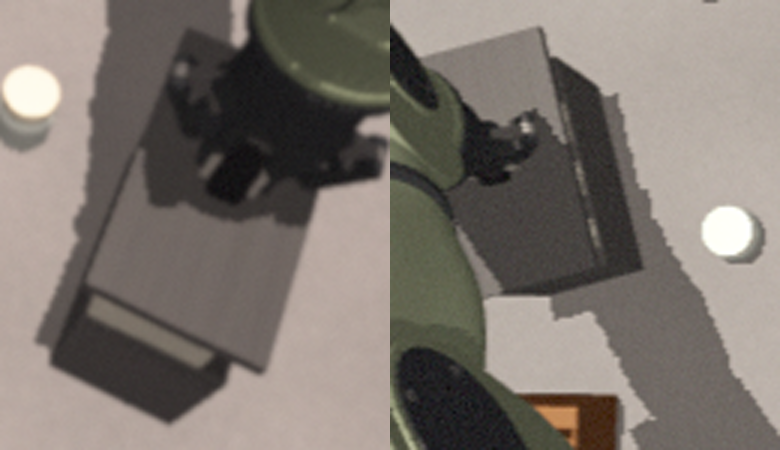

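The lid is lifted level and clear of the rim. I'll carry it to the clear patch and turn it.

```bash
python3 -m inch '[{"grip":1,"slide":[0.6,-1,0],"turn":1},{"grip":1,"slide":[1.2,-2,0],"turn":2.1},{"grip":1,"slide":[1.8,-3,0],"turn":3.2},{"grip":1,"slide":[2.4,-4,0],"turn":4.3},{"grip":1,"slide":[3,-5,0],"turn":5.4},{"grip":1,"slide":[3.6,-6,0],"turn":6.5},{"grip":1,"slide":[4.2,-7,0],"turn":7.6},{"grip":1,"slide":[4.8,-8,0],"turn":8.7},{"grip":1,"slide":[5.4,-9,0],"turn":9.8},{"grip":1,"slide":[5.9,-10,0],"turn":10.9},{"grip":1,"slide":[6.33,-10.83,0],"turn":12},{"grip":1,"slide":[6.33,-10.83,0],"turn":12.77},{"grip":1,"slide":[6.33,-10.83,-1.5],"turn":12.77},{"grip":1,"slide":[6.33,-10.83,-3],"turn":12.77},{"grip":1,"slide":[6.33,-10.83,-4.5],"turn":12.77},{"grip":1,"slide":[6.33,-10.83,-4.5],"turn":12.77}]'
python3 - <<'E'
from h import *
a=snap('scene','s2')
b=snap('top','t2')
cv2.imwrite('pics/z5.png',np.hstack([a[100:384,150:450],b[0:284,20:320]])[:,:,::-1])
E
```

```text
time: 6.5
tcp_pos: [0.6561, -0.0304, 0.1052]
tool_rot: [-179.4, -0.0, 90.1]
force: [-0.1, -0.3, -2.6]
finger_gap: 0.0229
finger_force: 60.2
```

View pics/z5.png

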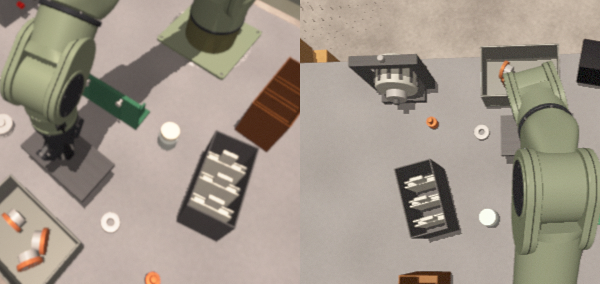

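The open tin now shows at top crop (428,200), apparently with plates in three grooves. The lid hovers over the clear patch, so I'll lower it.

```bash
python3 -m inch '[{"grip":1,"slide":[0.1,0,-1],"turn":0},{"grip":1,"slide":[0.1,0,-2],"turn":0},{"grip":1,"slide":[0.1,0,-2.4],"turn":0},{"grip":1,"slide":[0.1,0,-2.5],"turn":0},{"grip":1,"slide":[0.1,0,-2.58],"turn":0},{"grip":1,"slide":[0.1,0,-2.62],"turn":0},{"grip":1,"slide":[0.1,0,-2.62],"turn":0}]'
```

```text
time: 7.3
tcp_pos: [0.6628, -0.0303, 0.0337]
tool_rot: [179.9, 0.0, 90.1]
force: [0.6, 0.5, -2.3]
finger_gap: 0.0224
finger_force: 60.2
```

```bash
python3 -m inch '[{"grip":1,"slide":[0,0,-0.08],"turn":0},{"grip":1,"slide":[0,0,-0.15],"turn":0},{"grip":1,"slide":[0,0,-0.22],"turn":0},{"grip":1,"slide":[0,0,-0.22],"turn":0}]'
```

```text
time: 7.7
tcp_pos: [0.6624, -0.0303, 0.0261]
tool_rot: [-180.0, 0.0, 90.1]
force: [0.8, -0.2, 1.0]
finger_gap: 0.0225
finger_force: 60.7
```

```bash
python3 -m inch '[{"grip":0.4,"slide":[0,0,0],"turn":0},{"grip":0,"slide":[0,0,0],"turn":0},{"grip":0,"slide":[0,0,0],"turn":0},{"grip":0,"slide":[0,0,0],"turn":0},{"grip":0,"slide":[0,0,1],"turn":0},{"grip":0,"slide":[0,0,2.5],"turn":0},{"grip":0,"slide":[0,0,4],"turn":0},{"grip":0,"slide":[-0.5,0,5.5],"turn":-1},{"grip":0,"slide":[-2,0,7],"turn":-2.4},{"grip":0,"slide":[-3.5,0,7.8],"turn":-3.8},{"grip":0,"slide":[-5,0,7.8],"turn":-5.2},{"grip":0,"slide":[-6.5,0,7.8],"turn":-6.6},{"grip":0,"slide":[-7.5,0,7.8],"turn":-8},{"grip":0,"slide":[-7.5,0,7.8],"turn":-9.4},{"grip":0,"slide":[-7.5,0,7.8],"turn":-10.8},{"grip":0,"slide":[-7.5,0,7.8],"turn":-12.2},{"grip":0,"slide":[-7.5,0,7.8],"turn":-12.77},{"grip":0,"slide":[-7.5,0,7.8],"turn":-12.77}]'
python3 - <<'E'
from h import *
a=np.array(r.capture('scene'));b=np.array(r.capture('top'))
f=lambda im,x,y,w,h,W,H:cv2.resize(im[y:y+h,x:x+w],(W,H),interpolation=cv2.INTER_CUBIC)
cv2.imwrite('pics/z6.png',np.hstack([f(a,320,220,100,125,400,500),f(b,100,140,100,125,400,500)])[:,:,::-1])
c=np.hstack([a,b])[:,:,::-1];cv2.imwrite('pics/full6.png',c)
E
```

```text
time: 9.5
tcp_pos: [0.4374, -0.0301, 0.2602]
tool_rot: [180.0, -0.0, 13.4]
force: [0.8, -0.3, 0.3]
finger_gap: 0.0852
finger_force: 0.0
```

View pics/z6.png

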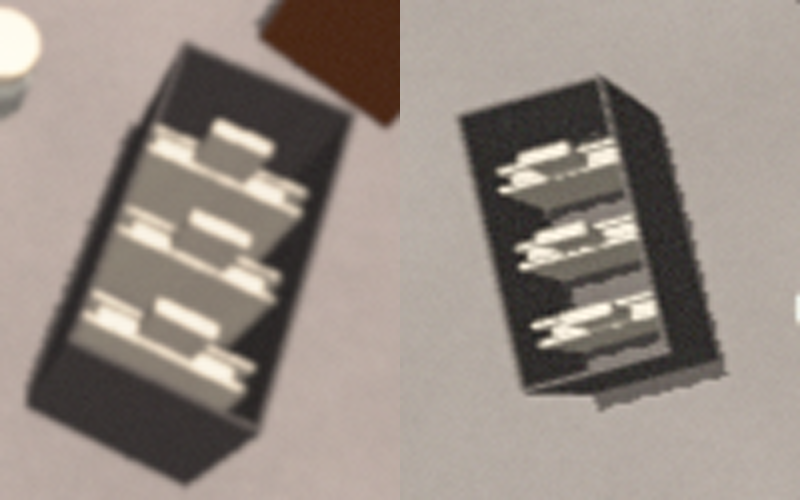

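All three grooves hold plates. The tongue tops are at scene crop (186,320), (220,228), (242,138) and top crop (143,155), (160,231), (181,313).

Run:
```python
from h import *
np.set_printoptions(precision=4,suppress=True)
l=lambda x,y:(320+x/4,220+y/4); t=lambda x,y:(100+x/4,140+y/4)
for a,b in [((186,320),(143,155)),((220,228),(160,231)),((242,138),(181,313))]: print(tri(l(*a),t(*b)),onz('scene',l(*a),.148),onz('top',t(*b),.148))
c=[onz('top',t(x-400,y),.155) for x,y in ((600,75),(458,117),(525,392),(668,352))]
m=np.mean(c,0);d=c[0]+c[1]-c[2]-c[3];th=np.arctan2(d[1],d[0]);print('tin',m,np.linalg.norm(d)/2,np.degrees(th))
for k in(-58,0,58): print(k,m[:2]+k/1000*np.array([np.cos(th),np.sin(th)]))
c=[onz('scene',l(x,y),.155) for x,y in ((185,42),(353,115),(262,430),(28,400))]
print(c)
print(r.get_obs()['tcp_pos'])
```

```text
(array([0.5258, 0.3141, 0.1423]), np.float64(0.000375308204321216)) [0.528  0.3141 0.148 ] [0.525  0.3121 0.148 ]
(array([0.4709, 0.3004, 0.1475]), np.float64(0.001431432366810921)) [0.4707 0.301  0.148 ] [0.4711 0.2996 0.148 ]
(array([0.4141, 0.2833, 0.1478]), np.float64(0.002309120596330513)) [0.4148 0.2823 0.148 ] [0.4136 0.2843 0.148 ]
tin [0.4691 0.2956 0.155 ] 0.199507565443793 14.208811092116386
-58 [0.4129 0.2814]
0 [0.4691 0.2956]
58 [0.5253 0.3099]
[array([0.3869, 0.224 , 0.155 ]), array([0.3631, 0.3242, 0.155 ]), array([0.5539, 0.374 , 0.155 ]), array([0.6215, 0.2732, 0.155 ])]
[ 0.4374 -0.0302  0.2601]
```

```bash
python3 -m inch '[{"grip":0.4,"slide":[2.95,11.37,0],"turn":0},{"grip":0.4,"slide":[2.95,11.37,0],"turn":0},{"grip":0.4,"slide":[2.95,11.37,0],"turn":0},{"grip":0.4,"slide":[2.95,11.37,0],"turn":0},{"grip":0.4,"slide":[2.95,11.37,0],"turn":0},{"grip":0.4,"slide":[2.95,11.37,0],"turn":0},{"grip":0.4,"slide":[2.95,11.37,0],"turn":0},{"grip":0.4,"slide":[2.95,11.37,0],"turn":0},{"grip":0.4,"slide":[2.95,11.37,-0.5],"turn":0},{"grip":0.4,"slide":[2.95,11.37,-1.5],"turn":0},{"grip":0.4,"slide":[2.95,11.37,-2.5],"turn":0},{"grip":0.4,"slide":[2.95,11.37,-2.6],"turn":0},{"grip":0.4,"slide":[2.95,11.37,-2.6],"turn":0}]'
python3 - <<'E'
from h import *
a=np.array(r.capture('scene'));b=np.array(r.capture('top'))
f=lambda im,x,y,w,h,W,H:cv2.resize(im[y:y+h,x:x+w],(W,H),interpolation=cv2.INTER_CUBIC)
cv2.imwrite('pics/z7.png',np.hstack([f(a,320,220,100,125,400,500),f(b,100,140,100,125,400,500)])[:,:,::-1])
E
```

```text
time: 10.9
tcp_pos: [0.526, 0.3105, 0.1824]
tool_rot: [-180.0, 0.0, 13.5]
force: [-0.2, -0.1, 1.0]
finger_gap: 0.0513
finger_force: 0.0
```

View pics/z7.png

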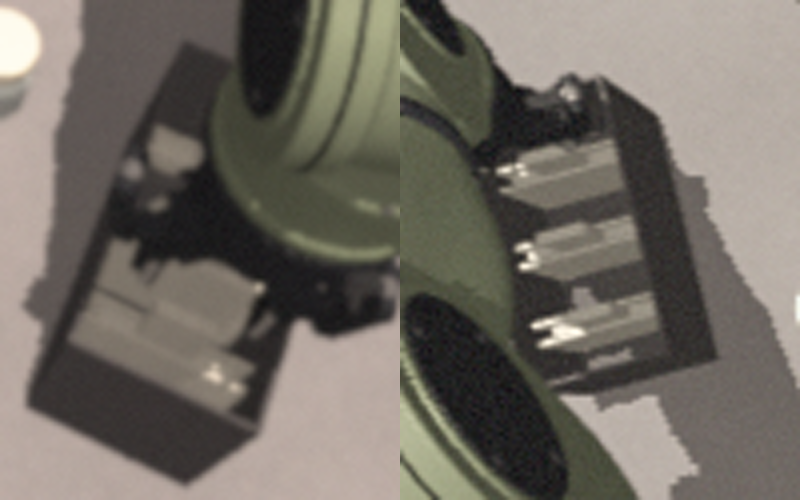

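The gripper looks centred over the far plate with the fingers either side of its tongue. I'll descend and grip.

```bash
python3 -m inch '[{"grip":0.4,"slide":[0,0.02,-1],"turn":0},{"grip":0.4,"slide":[0,0.02,-1.7],"turn":0},{"grip":0.4,"slide":[0,0.02,-2.2],"turn":0},{"grip":0.4,"slide":[0,0.02,-2.3],"turn":0},{"grip":0.4,"slide":[0,0.02,-2.3],"turn":0},{"grip":0.7,"slide":[0,0.02,-2.3],"turn":0},{"grip":1,"slide":[0,0.02,-2.3],"turn":0},{"grip":1,"slide":[0,0.02,-2.3],"turn":0},{"grip":1,"slide":[0,0.02,-2.3],"turn":0},{"grip":1,"slide":[0,0.02,-2.3],"turn":0}]' 80
```

```text
time: 12.0
tcp_pos: [0.5264, 0.3119, 0.1145]
tool_rot: [-179.9, -0.1, 13.5]
force: [-1.0, 1.0, 6.2]
finger_gap: 0.0323
finger_force: 78.7
```

```bash
python3 -m inch '[{"grip":1,"slide":[0,0,0.4],"turn":0},{"grip":1,"slide":[0,0,1],"turn":0},{"grip":1,"slide":[0,0,2],"turn":0},{"grip":1,"slide":[0,0,3],"turn":0},{"grip":1,"slide":[0,0,4],"turn":0},{"grip":1,"slide":[0,0,5],"turn":0},{"grip":1,"slide":[0,0,5.6],"turn":0},{"grip":1,"slide":[0,0,5.6],"turn":0}]'
```

```text
time: 12.8
tcp_pos: [0.5265, 0.3116, 0.2846]
tool_rot: [-179.9, -0.3, 13.4]
force: [0.2, 0.2, -2.3]
finger_gap: 0.0323
finger_force: 79.7
```

```bash
python3 -m inch '[{"grip":1,"slide":[0.3,-1.5,0],"turn":-0.3},{"grip":1,"slide":[0.3,-3,0],"turn":-0.8},{"grip":1,"slide":[0.3,-4.5,0],"turn":-1.53},{"grip":1,"slide":[0,-6,0],"turn":-1.53},{"grip":1,"slide":[0,-7.5,0],"turn":-1.53},{"grip":1,"slide":[0,-9,0],"turn":-1.53},{"grip":1,"slide":[0,-10.5,0],"turn":-1.53},{"grip":1,"slide":[0,-12,0],"turn":-1.53},{"grip":1,"slide":[-0.3,-13.5,0],"turn":-1.53},{"grip":1,"slide":[-0.6,-15,0],"turn":-1.53},{"grip":1,"slide":[-0.74,-16.5,0],"turn":-1.53},{"grip":1,"slide":[-0.74,-18,-0.5],"turn":-1.53},{"grip":1,"slide":[-0.74,-18.37,-1.5],"turn":-1.53},{"grip":1,"slide":[-0.74,-18.37,-2.6],"turn":-1.53},{"grip":1,"slide":[-0.74,-18.37,-3.2],"turn":-1.53},{"grip":1,"slide":[-0.74,-18.37,-3.5],"turn":-1.53},{"grip":1,"slide":[-0.74,-18.37,-3.5],"turn":-1.53},{"grip":1,"slide":[-0.74,-18.37,-3.5],"turn":-1.53}]'
python3 - <<'E'
from h import *
a=np.array(r.capture('scene'));b=np.array(r.capture('top'))
f=lambda im,x,y,w,h,W,H:cv2.resize(im[y:y+h,x:x+w],(W,H),interpolation=cv2.INTER_CUBIC)
cv2.imwrite('pics/z8.png',np.hstack([f(a,150,110,130,130,400,400),f(b,280,150,100,100,400,400)])[:,:,::-1])
E
```

```text
time: 14.6
tcp_pos: [0.504, -0.2398, 0.1769]
tool_rot: [180.0, -0.1, 4.3]
force: [-0.1, 0.5, -1.8]
finger_gap: 0.0328
finger_force: 80.1
```

View pics/z8.png

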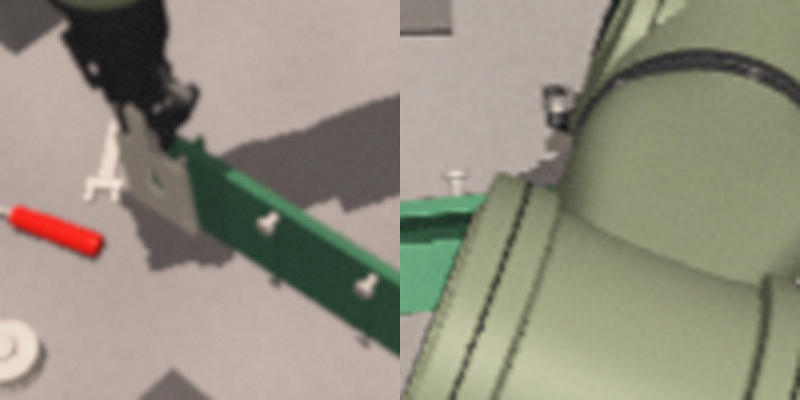

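Run:
```python
from h import *
o=r.get_obs();p=np.array(o['tcp_pos']);c,s=np.cos(np.radians(4.2)),np.sin(np.radians(4.2));n=np.array([c,s,0]);y=np.array([-s,c,0])
g=p+[0,0,.0175]
print('hole',proj('scene',g+[0,0,-.082]+.004*n),'top edge',proj('scene',g+[0,0,.016]),'BR',proj('scene',g+.04*y+[0,0,-.129]+.004*n),'BL',proj('scene',g-.04*y+[0,0,-.129]+.004*n),'shoulderL',proj('scene',g-.04*y+[0,0,-.034]+.004*n))
E=[(d[0]*.325+150,d[1]*.325+110) for d in [(155,178),(196,234),(130,186),(113,142)]];print(E)
im=np.array(r.capture('scene'));f=im[120:195,175:225]
cv2.imwrite('pics/z9.png',cv2.resize(f,None,fx=8,fy=8,interpolation=cv2.INTER_CUBIC)[:,:,::-1])
```

```text
hole [200.20381663 170.11503332] top edge [195.78093125 146.95919411] BR [212.7072735  186.23386414] BL [192.57095392 172.95998645] shoulderL [186.94770433 152.87985082]
[(200.375, 167.85), (213.7, 186.05), (192.25, 170.45), (186.725, 156.15)]
```

View pics/z9.png

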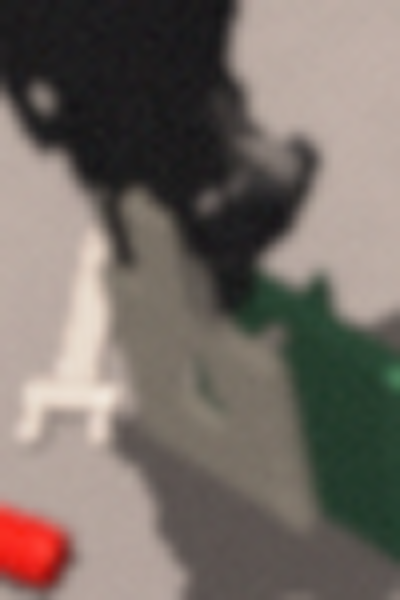

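The keyhole plate stands in front of screw 0 with the hole at about scene (200.5,168), as predicted. I'll insert it slowly while watching the force.

```bash
python3 -m inch '[{"grip":1,"slide":[0,0,0.1],"turn":0},{"grip":1,"slide":[-0.2,-0.015,0.1],"turn":0},{"grip":1,"slide":[-0.4,-0.03,0.1],"turn":0},{"grip":1,"slide":[-0.55,-0.04,0.1],"turn":0},{"grip":1,"slide":[-0.7,-0.05,0.1],"turn":0},{"grip":1,"slide":[-0.7,-0.05,0.1],"turn":0}]'
```

```text
time: 15.35
tcp_pos: [0.4821, -0.2414, 0.1792]
tool_rot: [-180.0, 0.0, 4.2]
force: [0.2, -0.3, -0.8]
finger_gap: 0.0325
finger_force: 80.2
```

```bash
python3 -m inch '[{"grip":1,"slide":[-0.08,-0.006,0],"turn":0},{"grip":1,"slide":[-0.16,-0.012,0],"turn":0},{"grip":1,"slide":[-0.24,-0.02,0],"turn":0},{"grip":1,"slide":[-0.24,-0.02,0],"turn":0}]'
```

```text
time: 15.75
tcp_pos: [0.4752, -0.2419, 0.1791]
tool_rot: [-180.0, 0.0, 4.3]
force: [0.4, -0.1, -1.3]
finger_gap: 0.0328
finger_force: 80.2
```

```bash
python3 -m inch '[{"grip":1,"slide":[-0.05,-0.004,0],"turn":0},{"grip":1,"slide":[-0.1,-0.007,0],"turn":0},{"grip":1,"slide":[-0.1,-0.007,0],"turn":0}]'; python3 -m inch '[{"grip":1,"slide":[-0.05,-0.004,0],"turn":0},{"grip":1,"slide":[-0.1,-0.007,0],"turn":0},{"grip":1,"slide":[-0.1,-0.007,0],"turn":0}]'
```

```text
time: 16.05
tcp_pos: [0.4725, -0.242, 0.1791]
tool_rot: [-180.0, -0.0, 4.3]
force: [0.5, 0.1, -2.7]
finger_gap: 0.0325
finger_force: 80.1
time: 16.35
tcp_pos: [0.471, -0.2421, 0.1793]
tool_rot: [180.0, -0.2, 4.3]
force: [10.7, 0.9, -6.7]
finger_gap: 0.0328
finger_force: 79.9
```

Contact with the panel face comes at x≈0.471. I'll back off 2.5 mm and slide the plate down.

```bash
python3 -m inch '[{"grip":1,"slide":[0.13,0.01,0],"turn":0},{"grip":1,"slide":[0.13,0.01,0],"turn":0},{"grip":1,"slide":[0.13,0.01,-0.2],"turn":0},{"grip":1,"slide":[0.13,0.01,-0.35],"turn":0},{"grip":1,"slide":[0.13,0.01,-0.5],"turn":0},{"grip":1,"slide":[0.13,0.01,-0.5],"turn":0}]';python3 -m inch '[{"grip":1,"slide":[0,0,-0.15],"turn":0},{"grip":1,"slide":[0,0,-0.3],"turn":0},{"grip":1,"slide":[0,0,-0.4],"turn":0},{"grip":1,"slide":[0,0,-0.4],"turn":0}]'
```

```text
time: 16.95
tcp_pos: [0.473, -0.2418, 0.1633]
tool_rot: [-180.0, 0.1, 4.3]
force: [-0.1, 0.3, -1.8]
finger_gap: 0.0328
finger_force: 80.5
time: 17.35
tcp_pos: [0.4732, -0.2419, 0.1516]
tool_rot: [-180.0, 0.0, 4.3]
force: [0.8, 0.5, -1.3]
finger_gap: 0.0322
finger_force: 80.5
```

```bash
python3 -m inch '[{"grip":1,"slide":[0,0,-0.05],"turn":0},{"grip":1,"slide":[0,0,-0.1],"turn":0},{"grip":1,"slide":[0,0,-0.15],"turn":0},{"grip":1,"slide":[0,0,-0.15],"turn":0}]'
```

```text
time: 17.75
tcp_pos: [0.4733, -0.2419, 0.1474]
tool_rot: [-180.0, 0.0, 4.3]
force: [-0.0, 0.5, -2.7]
finger_gap: 0.0326
finger_force: 80.5
```

```bash
python3 -m inch '[{"grip":1,"slide":[0,0,-0.05],"turn":0},{"grip":1,"slide":[0,0,-0.1],"turn":0},{"grip":1,"slide":[0,0,-0.1],"turn":0}]'
```

```text
time: 18.05
tcp_pos: [0.4738, -0.242, 0.1462]
tool_rot: [180.0, -0.1, 4.3]
force: [-6.0, 3.7, 33.9]
finger_gap: 0.0326
finger_force: 84.8
```

Seated. I'll ease up, release and retreat upward.

```bash
python3 -m inch '[{"grip":1,"slide":[0,0,0.06],"turn":0},{"grip":0.7,"slide":[0,0,0.06],"turn":0},{"grip":0.4,"slide":[0,0,0.06],"turn":0},{"grip":0.4,"slide":[0,0,0.06],"turn":0},{"grip":0.4,"slide":[0,0,0.06],"turn":0},{"grip":0.4,"slide":[0,0,0.06],"turn":0},{"grip":0.4,"slide":[0,0,1],"turn":0},{"grip":0.4,"slide":[0,0,2.4],"turn":0},{"grip":0.4,"slide":[0,0,3.6],"turn":0},{"grip":0.4,"slide":[0,1.5,3.6],"turn":0},{"grip":0.4,"slide":[0,3,3.6],"turn":0.5},{"grip":0.4,"slide":[0,4.5,3.6],"turn":1},{"grip":0.4,"slide":[0,6,3.6],"turn":1.53},{"grip":0.4,"slide":[0,7.5,3.6],"turn":1.53},{"grip":0.4,"slide":[0,9,3.6],"turn":1.53},{"grip":0.4,"slide":[0,10.5,3.6],"turn":1.53},{"grip":0.4,"slide":[0,12,3.6],"turn":1.53},{"grip":0.4,"slide":[0,12,3.6],"turn":1.53}]'
python3 - <<'E'
from h import *
a=np.array(r.capture('scene'));b=np.array(r.capture('top'))
f=lambda im,x,y,w,h,W,H:cv2.resize(im[y:y+h,x:x+w],(W,H),interpolation=cv2.INTER_CUBIC)
o=np.vstack([np.hstack([f(a,170,110,130,130,400,300),f(b,230,150,150,100,400,300)]),np.hstack([f(a,130,80,300,225,400,300),f(b,80,20,280,210,400,300)])])
cv2.imwrite('pics/z10.png',o[:,:,::-1])
E
```

```text
time: 19.85
tcp_pos: [0.4727, 0.124, 0.2523]
tool_rot: [-179.9, -0.0, 13.9]
force: [0.2, -1.7, -0.8]
finger_gap: 0.051
finger_force: 0.0
```

View pics/z10.png

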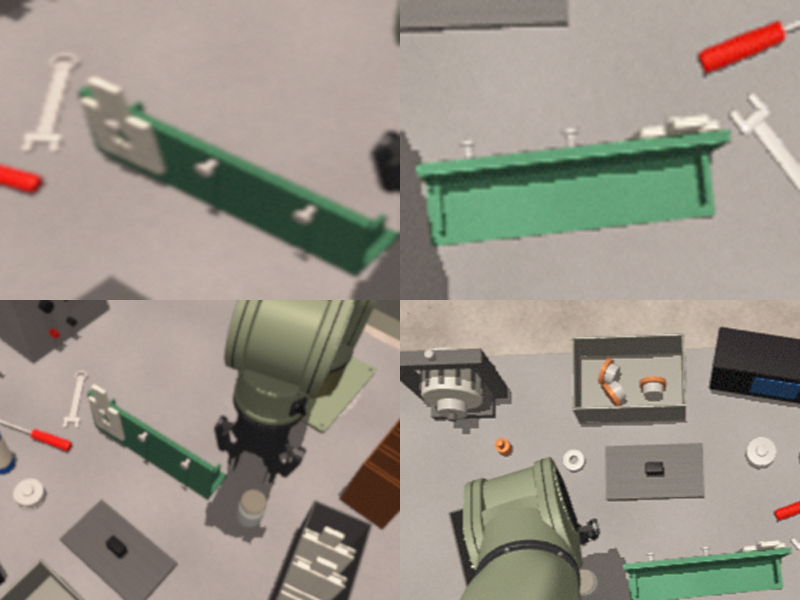

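Plate 2 hangs upright on screw 0 and the lid lies flat with its knob at top crop (654,468). Next is plate 1.

```bash
python3 -m inch '[{"grip":0.4,"slide":[-0.1,1.5,0],"turn":0},{"grip":0.4,"slide":[-0.1,3,0],"turn":0},{"grip":0.4,"slide":[-0.1,4.5,0],"turn":0},{"grip":0.4,"slide":[-0.1,6,0],"turn":0},{"grip":0.4,"slide":[-0.1,6,0],"turn":0},{"grip":0.4,"slide":[-0.1,6,-1],"turn":0},{"grip":0.4,"slide":[-0.1,6,-2.2],"turn":0},{"grip":0.4,"slide":[-0.1,6,-2.2],"turn":0},{"grip":0.4,"slide":[-0.1,6,-2.2],"turn":0}]'
```

```text
time: 20.85
tcp_pos: [0.471, 0.2971, 0.1874]
tool_rot: [180.0, 0.0, 13.4]
force: [0.3, 0.1, 0.1]
finger_gap: 0.0509
finger_force: 0.0
```

```bash
python3 -m inch '[{"grip":0.4,"slide":[-0.03,0.05,-1],"turn":0},{"grip":0.4,"slide":[-0.03,0.05,-1.8],"turn":0},{"grip":0.4,"slide":[-0.03,0.05,-2.3],"turn":0},{"grip":0.4,"slide":[-0.03,0.05,-2.43],"turn":0},{"grip":0.4,"slide":[-0.03,0.05,-2.43],"turn":0},{"grip":0.7,"slide":[-0.03,0.05,-2.43],"turn":0},{"grip":1,"slide":[-0.03,0.05,-2.43],"turn":0},{"grip":1,"slide":[-0.03,0.05,-2.43],"turn":0},{"grip":1,"slide":[-0.03,0.05,-2.43],"turn":0},{"grip":1,"slide":[-0.03,0.05,-2.43],"turn":0}]' 80;  python3 -m inch '[{"grip":1,"slide":[0,0,0.4],"turn":0},{"grip":1,"slide":[0,0,1],"turn":0},{"grip":1,"slide":[0,0,2],"turn":0},{"grip":1,"slide":[0,0,3],"turn":0},{"grip":1,"slide":[0,0,4],"turn":0},{"grip":1,"slide":[0,0,5],"turn":0},{"grip":1,"slide":[0,0,5.6],"turn":0},{"grip":1,"slide":[0,0,5.6],"turn":0},{"grip":1,"slide":[0,0,5.6],"turn":0}]'
```

```text
time: 21.85
tcp_pos: [0.4702, 0.3001, 0.1152]
tool_rot: [-179.9, -0.1, 13.5]
force: [-0.4, 0.7, 9.2]
finger_gap: 0.0323
finger_force: 78.6
time: 22.75
tcp_pos: [0.4693, 0.2994, 0.2819]
tool_rot: [-180.0, -0.0, 13.5]
force: [-0.1, 0.0, -1.6]
finger_gap: 0.0328
finger_force: 79.7
```

```bash
python3 -m inch '[{"grip":1,"slide":[0.4,-1.3,0],"turn":-0.3},{"grip":1,"slide":[0.8,-2.8,0],"turn":-0.8},{"grip":1,"slide":[1.2,-4.3,0],"turn":-1.53},{"grip":1,"slide":[1.5,-5.8,0],"turn":-1.53},{"grip":1,"slide":[1.5,-7.3,0],"turn":-1.53},{"grip":1,"slide":[1.5,-8.8,0],"turn":-1.53},{"grip":1,"slide":[1.3,-10.3,0],"turn":-1.53},{"grip":1,"slide":[1,-11.8,0],"turn":-1.53},{"grip":1,"slide":[0.88,-13.3,0],"turn":-1.53},{"grip":1,"slide":[0.88,-14.3,-0.5],"turn":-1.53},{"grip":1,"slide":[0.88,-14.3,-1.5],"turn":-1.53},{"grip":1,"slide":[0.88,-14.3,-2.6],"turn":-1.53},{"grip":1,"slide":[0.88,-14.3,-3.2],"turn":-1.53},{"grip":1,"slide":[0.88,-14.3,-3.4],"turn":-1.53},{"grip":1,"slide":[0.88,-14.3,-3.4],"turn":-1.53},{"grip":1,"slide":[0.88,-14.3,-3.4],"turn":-1.53}]'
```

```text
time: 24.35
tcp_pos: [0.4961, -0.1295, 0.1804]
tool_rot: [180.0, -0.0, 4.3]
force: [-0.4, 0.1, -2.0]
finger_gap: 0.0324
finger_force: 80.0
```

Right on target, so I'll insert it as before.

```bash
python3 -m inch '[{"grip":1,"slide":[-0.2,-0.015,0],"turn":0},{"grip":1,"slide":[-0.4,-0.03,0],"turn":0},{"grip":1,"slide":[-0.55,-0.04,0],"turn":0},{"grip":1,"slide":[-0.7,-0.05,0],"turn":0},{"grip":1,"slide":[-0.7,-0.05,0],"turn":0}]'; python3 -m inch '[{"grip":1,"slide":[-0.08,-0.006,0],"turn":0},{"grip":1,"slide":[-0.16,-0.012,0],"turn":0},{"grip":1,"slide":[-0.24,-0.02,0],"turn":0},{"grip":1,"slide":[-0.3,-0.023,0],"turn":0},{"grip":1,"slide":[-0.3,-0.023,0],"turn":0}]'
```

```text
time: 24.85
tcp_pos: [0.4744, -0.1311, 0.1799]
tool_rot: [-180.0, 0.0, 4.3]
force: [0.9, -0.1, -2.0]
finger_gap: 0.0323
finger_force: 80.0
time: 25.35
tcp_pos: [0.4657, -0.1316, 0.1797]
tool_rot: [-180.0, 0.0, 4.3]
force: [0.2, 0.1, -1.7]
finger_gap: 0.0326
finger_force: 80.0
```

```bash
python3 -m inch '[{"grip":1,"slide":[-0.05,-0.004,0],"turn":0},{"grip":1,"slide":[-0.1,-0.007,0],"turn":0},{"grip":1,"slide":[-0.1,-0.007,0],"turn":0}]'
```

```text
time: 25.65
tcp_pos: [0.4636, -0.1318, 0.1798]
tool_rot: [180.0, -0.1, 4.3]
force: [5.3, 0.1, -4.8]
finger_gap: 0.0323
finger_force: 79.9
```

```bash
python3 -m inch '[{"grip":1,"slide":[0.1,0.008,0],"turn":0},{"grip":1,"slide":[0.1,0.008,0],"turn":0},{"grip":1,"slide":[0.1,0.008,-0.2],"turn":0},{"grip":1,"slide":[0.1,0.008,-0.35],"turn":0},{"grip":1,"slide":[0.1,0.008,-0.5],"turn":0},{"grip":1,"slide":[0.1,0.008,-0.5],"turn":0}]';python3 -m inch '[{"grip":1,"slide":[0,0,-0.15],"turn":0},{"grip":1,"slide":[0,0,-0.3],"turn":0},{"grip":1,"slide":[0,0,-0.45],"turn":0},{"grip":1,"slide":[0,0,-0.52],"turn":0},{"grip":1,"slide":[0,0,-0.52],"turn":0}]'
```

```text
time: 26.25
tcp_pos: [0.4655, -0.1315, 0.164]
tool_rot: [-180.0, 0.1, 4.3]
force: [-0.1, 1.3, -1.6]
finger_gap: 0.0325
finger_force: 80.1
time: 26.75
tcp_pos: [0.4657, -0.1316, 0.1488]
tool_rot: [-180.0, 0.0, 4.3]
force: [0.1, -0.1, -2.0]
finger_gap: 0.0327
finger_force: 80.1
```

```bash
python3 -m inch '[{"grip":1,"slide":[0,0,-0.04],"turn":0},{"grip":1,"slide":[0,0,-0.08],"turn":0},{"grip":1,"slide":[0,0,-0.08],"turn":0}]'
```

```text
time: 27.05
tcp_pos: [0.4662, -0.1316, 0.1475]
tool_rot: [180.0, -0.1, 4.3]
force: [-3.7, 2.2, 18.0]
finger_gap: 0.0324
finger_force: 82.6
```

```bash
python3 -m inch '[{"grip":1,"slide":[0,0,0.04],"turn":0},{"grip":0.7,"slide":[0,0,0.04],"turn":0},{"grip":0.4,"slide":[0,0,0.04],"turn":0},{"grip":0.4,"slide":[0,0,0.04],"turn":0},{"grip":0.4,"slide":[0,0,0.04],"turn":0},{"grip":0.4,"slide":[0,0,0.04],"turn":0},{"grip":0.4,"slide":[0,0,1],"turn":0},{"grip":0.4,"slide":[0,0,2.4],"turn":0},{"grip":0.4,"slide":[0,0,3.6],"turn":0},{"grip":0.4,"slide":[0,1.5,3.6],"turn":0},{"grip":0.4,"slide":[0,3,3.6],"turn":0.5},{"grip":0.4,"slide":[-0.5,4.5,3.6],"turn":1},{"grip":0.4,"slide":[-1,6,3.6],"turn":1.53},{"grip":0.4,"slide":[-1.3,7.5,3.6],"turn":1.53},{"grip":0.4,"slide":[-1.6,9,3.6],"turn":1.53},{"grip":0.4,"slide":[-1.74,10.5,3.6],"turn":1.53},{"grip":0.4,"slide":[-1.74,12,3.6],"turn":1.53},{"grip":0.4,"slide":[-1.74,13.8,3.6],"turn":1.53},{"grip":0.4,"slide":[-1.74,13.8,3.6],"turn":1.53},{"grip":0.4,"slide":[-1.74,13.8,3.6],"turn":1.53}]'
python3 - <<'E'
from h import *
r.capture('scene')
print([ (np.round(d['bbox']),round(d['confidence'],2)) for d in r.find_in('scene','plate0_grip')], [ (np.round(d['bbox']),round(d['confidence'],2)) for d in r.find_in('scene','lid_knob')])
E
```

```text
time: 29.05
tcp_pos: [0.4133, 0.2832, 0.2543]
tool_rot: [180.0, 0.0, 13.6]
force: [-0.2, -1.3, 0.8]
finger_gap: 0.0511
finger_force: 0.0
[(array([301., 377.,  12.,   8.]), 0.72), (array([377., 258.,  16.,  20.]), 0.63)] [(array([221., 271.,  85.,  83.]), 0.94), (array([301., 376.,  17.,  12.]), 0.59), (array([239., 186.,  22.,  42.]), 0.58)]
```

```bash
python3 -m inch '[{"grip":0.4,"slide":[0.02,0,-1.2],"turn":0},{"grip":0.4,"slide":[0.02,0,-2.4],"turn":0},{"grip":0.4,"slide":[0.02,0,-3.4],"turn":0},{"grip":0.4,"slide":[0.02,0,-4.1],"turn":0},{"grip":0.4,"slide":[0.02,0,-4.5],"turn":0},{"grip":0.4,"slide":[0.02,0,-4.66],"turn":0},{"grip":0.4,"slide":[0.02,0,-4.66],"turn":0},{"grip":0.7,"slide":[0.02,0,-4.66],"turn":0},{"grip":1,"slide":[0.02,0,-4.66],"turn":0},{"grip":1,"slide":[0.02,0,-4.66],"turn":0},{"grip":1,"slide":[0.02,0,-4.66],"turn":0},{"grip":1,"slide":[0.02,0,-4.66],"turn":0}]' 80;  python3 -m inch '[{"grip":1,"slide":[0,0,0.4],"turn":0},{"grip":1,"slide":[0,0,1],"turn":0},{"grip":1,"slide":[0,0,2],"turn":0},{"grip":1,"slide":[0,0,3],"turn":0},{"grip":1,"slide":[0,0,4],"turn":0},{"grip":1,"slide":[0,0,5],"turn":0},{"grip":1,"slide":[0,0,5.6],"turn":0},{"grip":1,"slide":[0,0,5.6],"turn":0},{"grip":1,"slide":[0,0,5.6],"turn":0}]'
```

```text
time: 30.4
tcp_pos: [0.4147, 0.2825, 0.1159]
tool_rot: [-180.0, -0.1, 13.4]
force: [-0.9, -1.0, 7.3]
finger_gap: 0.0323
finger_force: 79.4
time: 31.3
tcp_pos: [0.4141, 0.2823, 0.2828]
tool_rot: [-180.0, -0.0, 13.4]
force: [-0.0, 1.0, -2.0]
finger_gap: 0.0327
finger_force: 79.9
```

```bash
python3 -m inch '[{"grip":1,"slide":[0.6,-1.2,0],"turn":-0.3},{"grip":1,"slide":[1.2,-2.5,0],"turn":-0.8},{"grip":1,"slide":[1.9,-3.8,0],"turn":-1.53},{"grip":1,"slide":[2.5,-5.1,0],"turn":-1.53},{"grip":1,"slide":[2.8,-6.4,0],"turn":-1.53},{"grip":1,"slide":[2.8,-7.8,0],"turn":-1.53},{"grip":1,"slide":[2.7,-9.2,0],"turn":-1.53},{"grip":1,"slide":[2.46,-10.04,-0.5],"turn":-1.53},{"grip":1,"slide":[2.46,-10.04,-1.5],"turn":-1.53},{"grip":1,"slide":[2.46,-10.04,-2.6],"turn":-1.53},{"grip":1,"slide":[2.46,-10.04,-3.2],"turn":-1.53},{"grip":1,"slide":[2.46,-10.04,-3.4],"turn":-1.53},{"grip":1,"slide":[2.46,-10.04,-3.4],"turn":-1.53},{"grip":1,"slide":[2.46,-10.04,-3.4],"turn":-1.53}]'; python3 -m inch '[{"grip":1,"slide":[-0.2,-0.015,0],"turn":0},{"grip":1,"slide":[-0.4,-0.03,0],"turn":0},{"grip":1,"slide":[-0.55,-0.04,0],"turn":0},{"grip":1,"slide":[-0.7,-0.05,0],"turn":0},{"grip":1,"slide":[-0.7,-0.05,0],"turn":0}]'
```

```text
time: 32.7
tcp_pos: [0.4883, -0.0188, 0.1814]
tool_rot: [-180.0, -0.0, 4.3]
force: [0.5, -0.4, -1.3]
finger_gap: 0.0325
finger_force: 80.1
time: 33.2
tcp_pos: [0.4666, -0.0203, 0.1811]
tool_rot: [-180.0, 0.0, 4.3]
force: [-0.5, 0.1, -2.6]
finger_gap: 0.0324
finger_force: 80.1
```

```bash
python3 -m inch '[{"grip":1,"slide":[-0.08,-0.006,0],"turn":0},{"grip":1,"slide":[-0.16,-0.012,0],"turn":0},{"grip":1,"slide":[-0.24,-0.02,0],"turn":0},{"grip":1,"slide":[-0.3,-0.023,0],"turn":0},{"grip":1,"slide":[-0.3,-0.023,0],"turn":0}]'
```

```text
time: 33.7
tcp_pos: [0.4579, -0.021, 0.1809]
tool_rot: [-180.0, 0.0, 4.3]
force: [-0.2, 0.1, -2.2]
finger_gap: 0.0328
finger_force: 80.1
```

```bash
python3 -m inch '[{"grip":1,"slide":[-0.05,-0.004,0],"turn":0},{"grip":1,"slide":[-0.1,-0.007,0],"turn":0},{"grip":1,"slide":[-0.1,-0.007,0],"turn":0}]'
```

```text
time: 34.0
tcp_pos: [0.4562, -0.0211, 0.1811]
tool_rot: [180.0, -0.2, 4.3]
force: [7.4, 1.2, -6.3]
finger_gap: 0.0327
finger_force: 79.8
```

```bash
python3 -m inch '[{"grip":1,"slide":[0.12,0.008,0],"turn":0},{"grip":1,"slide":[0.12,0.008,0],"turn":0},{"grip":1,"slide":[0.12,0.008,-0.2],"turn":0},{"grip":1,"slide":[0.12,0.008,-0.35],"turn":0},{"grip":1,"slide":[0.12,0.008,-0.5],"turn":0},{"grip":1,"slide":[0.12,0.008,-0.5],"turn":0}]';python3 -m inch '[{"grip":1,"slide":[0,0,-0.15],"turn":0},{"grip":1,"slide":[0,0,-0.3],"turn":0},{"grip":1,"slide":[0,0,-0.45],"turn":0},{"grip":1,"slide":[0,0,-0.52],"turn":0},{"grip":1,"slide":[0,0,-0.52],"turn":0}]'
```

```text
time: 34.6
tcp_pos: [0.4583, -0.0209, 0.1652]
tool_rot: [-180.0, 0.1, 4.3]
force: [0.4, 0.3, -1.2]
finger_gap: 0.0327
finger_force: 80.2
time: 35.1
tcp_pos: [0.4586, -0.0209, 0.15]
tool_rot: [-180.0, 0.0, 4.3]
force: [-0.8, 0.7, -1.7]
finger_gap: 0.0323
finger_force: 80.2
```

```bash
python3 -m inch '[{"grip":1,"slide":[0,0,-0.04],"turn":0},{"grip":1,"slide":[0,0,-0.09],"turn":0},{"grip":1,"slide":[0,0,-0.09],"turn":0}]'
```

```text
time: 35.4
tcp_pos: [0.459, -0.0209, 0.1482]
tool_rot: [-180.0, -0.1, 4.3]
force: [-3.5, 0.0, 17.9]
finger_gap: 0.0323
finger_force: 82.7
```

```bash
python3 -m inch '[{"grip":1,"slide":[0,0,0.04],"turn":0},{"grip":0.7,"slide":[0,0,0.04],"turn":0},{"grip":0.4,"slide":[0,0,0.04],"turn":0},{"grip":0.4,"slide":[0,0,0.04],"turn":0},{"grip":0.4,"slide":[0,0,0.04],"turn":0},{"grip":0.4,"slide":[0,0,0.04],"turn":0},{"grip":0.4,"slide":[0,0,1],"turn":0},{"grip":0.4,"slide":[0,0,2.4],"turn":0},{"grip":0.2,"slide":[0,0,3.6],"turn":0},{"grip":0,"slide":[0,1.5,3.6],"turn":1},{"grip":0,"slide":[-0.3,3,3.6],"turn":2},{"grip":0,"slide":[-0.7,4.5,3.6],"turn":3},{"grip":0,"slide":[-1,6,3.6],"turn":4},{"grip":0,"slide":[-1,6,3.6],"turn":4},{"grip":0,"slide":[-1,6,3.6],"turn":4}]'
python3 - <<'E'
from h import *
np.set_printoptions(precision=4,suppress=True)
a=np.array(r.capture('scene'));b=np.array(r.capture('top'))
np.save('a.npy',a);np.save('b.npy',b)
for c in ('scene','top'): print([(np.round(d['bbox'],1),round(d['confidence'],2)) for d in r.find_in(c,'lid_knob')])
f=lambda im,x,y,w,h,W,H:cv2.resize(im[y:y+h,x:x+w],(W,H),interpolation=cv2.INTER_CUBIC)
o=np.vstack([np.hstack([f(a,170,110,130,98,400,300),f(b,230,150,150,112,400,300)]),np.hstack([f(a,160,220,120,90,400,300),f(b,200,80,120,90,400,300)])])
cv2.imwrite('pics/z11.png',o[:,:,::-1])
E
```

```text
time: 36.9
tcp_pos: [0.4285, 0.1595, 0.2555]
tool_rot: [-180.0, 0.0, 28.3]
force: [0.1, -1.0, -0.8]
finger_gap: 0.0856
finger_force: 0.0
[(array([219.1, 269. ,  85.8,  82.7]), 0.59), (array([210.3, 162.9,  24.8,  43.6]), 0.29)]
[(array([259.6, 139.6,  73.5,  43.1]), 0.73), (array([256.1, 200. ,  28.9,   8.8]), 0.6), (array([201.8, 132.5,  16.7,  11.6]), 0.3)]
```

View pics/z11.png

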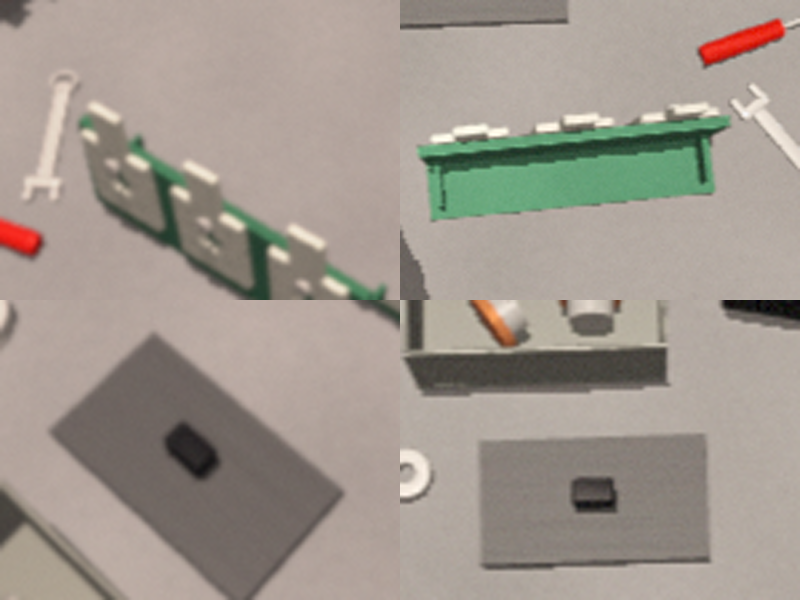

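All three plates hang and the lid lies flat with its knob at top crop (594,493). I'll work out its pose now.

Run:
```python
from h import *
np.set_printoptions(precision=4,suppress=True)
t=lambda x,y:(200+(x-400)*.3,80+(y-300)*.3); s=lambda x,y:(160+x*.3,220+(y-300)*.3)
c=[onz('top',t(*p),.015) for p in ((480,440),(705,435),(710,560),(483,567))]
m=np.mean(c,0);d=c[0]+c[3]-c[1]-c[2];print(m,np.linalg.norm(d)/2,np.degrees(np.arctan2(d[1],d[0])),(c[0][:2]-c[3][:2]))
print('knob top',onz('top',t(594,490),.049),onz('scene',s(192,445),.049),tri(s(192,445),t(594,490)))
o=r.get_obs();print(o['tcp_pos'],o['tool_rot'])
```

```text
[ 0.6597 -0.0312  0.015 ] 0.21321421068665958 89.85699144221982 [0.1227 0.0012]
knob top [ 0.6605 -0.0318  0.049 ] [ 0.6616 -0.0264  0.049 ] (array([ 0.6612, -0.0303,  0.0421]), np.float64(0.0035855675018713618))
[0.4289 0.1581 0.2556] [179.9896   0.0041  28.1448]
```

The lid is where I left it, so I'll go back to the knob.

```bash
python3 -m inch '[{"grip":0,"slide":[1.2,-0.9,0],"turn":1.2},{"grip":0,"slide":[2.4,-1.8,0],"turn":2.5},{"grip":0,"slide":[3.6,-2.8,0],"turn":3.8},{"grip":0,"slide":[4.8,-3.8,0],"turn":5.1},{"grip":0,"slide":[6,-4.8,0],"turn":6.4},{"grip":0,"slide":[7.2,-5.8,0],"turn":7.7},{"grip":0,"slide":[7.78,-6.29,0],"turn":9},{"grip":0,"slide":[7.78,-6.29,-1],"turn":10.32},{"grip":0,"slide":[7.78,-6.29,-2.5],"turn":10.32},{"grip":0,"slide":[7.78,-6.29,-4],"turn":10.32},{"grip":0,"slide":[7.78,-6.29,-5.2],"turn":10.32},{"grip":0,"slide":[7.78,-6.29,-5.2],"turn":10.32},{"grip":0,"slide":[7.78,-6.29,-5.2],"turn":10.32}]'
python3 - <<'E'
from h import *
r.capture('scene');print([(np.round(d['bbox'],1),round(d['confidence'],2)) for d in r.find_in('scene','lid_top')])
print(r.get_obs()['tcp_pos'])
E
```

```text
time: 38.4
tcp_pos: [0.6624, -0.0303, 0.1006]
tool_rot: [180.0, 0.0, 90.1]
force: [0.4, -0.1, 0.6]
finger_gap: 0.0857
finger_force: 0.0
[]
[ 0.66308648 -0.02998309  0.10193067]
```

```bash
python3 -m inch '[{"grip":0,"slide":[0,0,-1],"turn":0},{"grip":0,"slide":[0,0,-1.8],"turn":0},{"grip":0,"slide":[0,0,-2.3],"turn":0},{"grip":0,"slide":[0,0,-2.45],"turn":0},{"grip":0.6,"slide":[0,0,-2.45],"turn":0},{"grip":1,"slide":[0,0,-2.45],"turn":0},{"grip":1,"slide":[0,0,-2.45],"turn":0},{"grip":1,"slide":[0,0,-2.45],"turn":0},{"grip":1,"slide":[0,0,-2.45],"turn":0},{"grip":1,"slide":[0,0,-2.45],"turn":0}]' 60; python3 -m inch '[{"grip":1,"slide":[0,0,0.4],"turn":0},{"grip":1,"slide":[0,0,1],"turn":0},{"grip":1,"slide":[0,0,2.4],"turn":0},{"grip":1,"slide":[0,0,3.8],"turn":0},{"grip":1,"slide":[0,0,5.2],"turn":0},{"grip":1,"slide":[0,0,6.6],"turn":0},{"grip":1,"slide":[0,0,7.4],"turn":0},{"grip":1,"slide":[0,0,7.4],"turn":0},{"grip":1,"slide":[0,0,7.4],"turn":0}]'
```

```text
time: 39.5
tcp_pos: [0.6625, -0.0297, 0.0269]
tool_rot: [179.9, 0.0, 90.2]
force: [-1.2, 0.1, 7.2]
finger_gap: 0.0227
finger_force: 60.2
time: 40.4
tcp_pos: [0.6617, -0.0296, 0.248]
tool_rot: [-180.0, 0.0, 90.2]
force: [-0.2, -0.5, -4.2]
finger_gap: 0.0228
finger_force: 59.7
```

```bash
python3 -m inch '[{"grip":1,"slide":[-0.5,0.9,0],"turn":-1},{"grip":1,"slide":[-1.1,1.9,0],"turn":-2.1},{"grip":1,"slide":[-1.7,2.9,0],"turn":-3.2},{"grip":1,"slide":[-2.3,3.9,0],"turn":-4.3},{"grip":1,"slide":[-2.9,4.9,0],"turn":-5.4},{"grip":1,"slide":[-3.5,5.9,0],"turn":-6.5},{"grip":1,"slide":[-4.1,6.9,0],"turn":-7.6},{"grip":1,"slide":[-4.7,7.9,0],"turn":-8.7},{"grip":1,"slide":[-5.3,8.9,0],"turn":-9.8},{"grip":1,"slide":[-5.9,9.9,0],"turn":-10.9},{"grip":1,"slide":[-6.4,10.82,0],"turn":-12},{"grip":1,"slide":[-6.4,10.82,0],"turn":-12.78},{"grip":1,"slide":[-6.4,10.82,0],"turn":-12.78},{"grip":1,"slide":[-6.4,10.82,-1],"turn":-12.78},{"grip":1,"slide":[-6.4,10.82,-1.6],"turn":-12.78},{"grip":1,"slide":[-6.4,10.82,-1.6],"turn":-12.78},{"grip":1,"slide":[-6.4,10.82,-1.6],"turn":-12.78}]'
```

```text
time: 42.1
tcp_pos: [0.4704, 0.2944, 0.2003]
tool_rot: [180.0, 0.0, 13.5]
force: [0.2, 0.1, -1.7]
finger_gap: 0.0229
finger_force: 59.8
```

```bash
python3 -m inch '[{"grip":1,"slide":[-0.03,0.02,-0.3],"turn":0},{"grip":1,"slide":[-0.03,0.02,-0.5],"turn":0},{"grip":1,"slide":[-0.03,0.02,-0.6],"turn":0},{"grip":1,"slide":[-0.03,0.02,-0.68],"turn":0},{"grip":1,"slide":[-0.03,0.02,-0.75],"turn":0},{"grip":1,"slide":[-0.03,0.02,-0.75],"turn":0}]'
```

```text
time: 42.7
tcp_pos: [0.4691, 0.2955, 0.1774]
tool_rot: [180.0, 0.0, 13.5]
force: [0.3, 0.5, -2.2]
finger_gap: 0.0231
finger_force: 60.0
```

```bash
python3 -m inch '[{"grip":1,"slide":[0,0,-0.08],"turn":0},{"grip":1,"slide":[0,0,-0.16],"turn":0},{"grip":1,"slide":[0,0,-0.22],"turn":0},{"grip":1,"slide":[0,0,-0.22],"turn":0}]'
```

```text
time: 43.1
tcp_pos: [0.4691, 0.2955, 0.1707]
tool_rot: [180.0, 0.0, 13.5]
force: [-0.7, -0.1, -2.8]
finger_gap: 0.0231
finger_force: 60.0
```

It is engaged without contact and a touch more is needed. Then I'll release and back off.

```bash
python3 -m inch '[{"grip":1,"slide":[0,0,-0.04],"turn":0},{"grip":1,"slide":[0,0,-0.08],"turn":0},{"grip":1,"slide":[0,0,-0.08],"turn":0}]'; python3 -m inch '[{"grip":0.6,"slide":[0,0,0],"turn":0},{"grip":0,"slide":[0,0,0],"turn":0},{"grip":0,"slide":[0,0,0],"turn":0},{"grip":0,"slide":[0,0,0],"turn":0},{"grip":0,"slide":[0,0,0],"turn":0},{"grip":0,"slide":[0,0,0.8],"turn":0},{"grip":0,"slide":[0,0,2],"turn":0},{"grip":0,"slide":[0,0,3.2],"turn":0},{"grip":0,"slide":[0,-1.5,3.2],"turn":0},{"grip":0,"slide":[0,-3,3.2],"turn":0},{"grip":0,"slide":[0,-4.5,3.2],"turn":0},{"grip":0,"slide":[0,-6,3.2],"turn":0},{"grip":0,"slide":[0,-7.5,3.2],"turn":0},{"grip":0,"slide":[0,-7.5,3.2],"turn":0}]'
python3 - <<'E'
from h import *
a=np.array(r.capture('scene'));b=np.array(r.capture('top'))
f=lambda im,x,y,w,h,W,H:cv2.resize(im[y:y+h,x:x+w],(W,H),interpolation=cv2.INTER_CUBIC)
o=np.vstack([np.hstack([f(a,320,220,120,125,400,400),f(b,95,150,100,100,400,400)]),np.hstack([f(a,150,110,270,135,400,200),f(b,180,100,250,125,400,200)])])
cv2.imwrite('pics/z12.png',o[:,:,::-1])
E
```

```text
time: 43.4
tcp_pos: [0.4692, 0.2956, 0.1698]
tool_rot: [-180.0, -0.1, 13.5]
force: [-6.8, -3.5, 22.5]
finger_gap: 0.023
finger_force: 63.3
time: 44.8
tcp_pos: [0.4692, 0.0649, 0.2649]
tool_rot: [179.9, 0.0, 13.1]
force: [0.1, 0.6, -0.5]
finger_gap: 0.0853
finger_force: 0.0
```

View pics/z12.png

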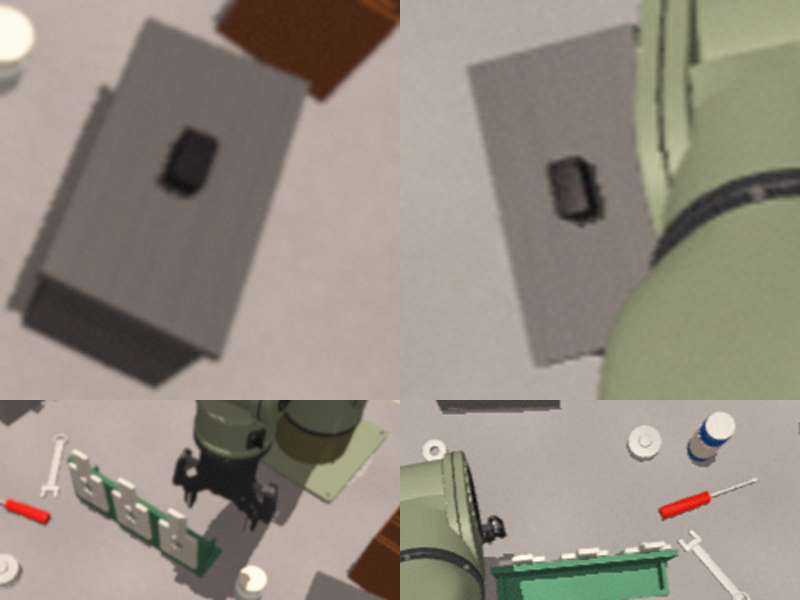

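The lid sits on the tin as at the start, with its knob at top crop (573,188), and all three plates hang. I'll check that nothing moves and hand in.

```bash
python3 -m inch '[{"grip":0,"slide":[0,0,0],"turn":0},{"grip":0,"slide":[0,0,0],"turn":0},{"grip":0,"slide":[0,0,0],"turn":0},{"grip":0,"slide":[0,0,0],"turn":0},{"grip":0,"slide":[0,0,0],"turn":0},{"grip":0,"slide":[0,0,0],"turn":0}]'
python3 - <<'E'
from h import *
a=np.array(r.capture('scene')).astype(int)
p=cv2.imread('pics/z12.png')[:400,:400,::-1]
q=cv2.resize(a[220:345,320:440].astype(np.uint8),(400,400),interpolation=cv2.INTER_CUBIC)
m=np.abs(p.astype(int)-q).mean();print(m)
if m<6: print(r.sign_off())
E
```

```text
time: 45.5
tcp_pos: [0.4692, 0.0707, 0.2646]
tool_rot: [-180.0, 0.0, 13.5]
force: [-0.5, 0.0, -0.3]
finger_gap: 0.0853
finger_force: 0.0
1.11214375
the job is handed in; nothing more can be done
None
```

All three keyhole plates hang on their own screws on the green panel, the lid is back squarely on the tin, and the job was handed in at about 45.5 s.

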